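# Shut and fasten the control box door, then hold it pressed on its new seal

### The job

The control box lying on its back on the bench has just had a new stick-on door seal. Swing its door shut until it snaps in on its ball catch, then turn the quarter-turn fastener clockwise until the slot in its wing lines up with the index line on the door, and let go of it. Then press the door itself flat down against the frame so that the seal beds in, firmly but without forcing it, and finish while still holding it pressed there; leave the other things on the bench where they lie.

Things in the scene. Friction and masses are not known exactly. Their poses are not given: they have to be found in the camera images.
- control_box: Grey sheet-metal control box, fixed to the bench, lying on its back: 300 mm (its x) by 250 mm (y) by 120 mm high, open at the top under the door, with breakers and terminals inside and three black cable glands on its -x end wall. Origin at the centre of its underside, z up; it can stand turned about the vertical.
- box_hinge (a point): Point on the door's hinge axis, midway along it: on the +y side of the control box at 121 mm from its middle, 120 mm above the bench. Same axes as the control box; the hinge axis is x. Fixed.
- door_angle (a joint): Door angle in rad: 0 = flat against the frame, growing as the closing edge (away from the hinge, -y side of the box) rises; starts partly open. The stiff hinge keeps it where left (some 2 N at the closing edge moves it). A sprung ball catch, met at about 0.086, takes about 8 N pressed down near the closing edge to snap past; let go, the door then stands at about 0.018.
- door_edge (a point): Middle of the closing edge of the door, on its outer face, 244 mm from the hinge axis. Moves with the door; its x is along the hinge, its -y points out of the closing edge away from the hinge, its z out of the outer face. The ball catch lies below the door 85 mm from here along +x.
- lock_turn (a joint): Quarter-turn fastener of the door, rad: 0 = wing and slot parallel to the closing edge, growing clockwise seen from above; 1.571 = at its stop, slot square to the closing edge, in line with the short black index line on the door between fastener and edge. Starts at 0.1 to 0.45, unfastened, and stays where left (0.06 N m turns it). Its axis is midway along the closing edge, 39 mm in from it.
- lock_wing (a point): Centre of the top of the fastener's wing, on its axis. The steel wing is an upright bar 40 mm long (this point's x), 10 mm thick (y), 24 mm high, with a black-bottomed slot along its top; it stands on a round foot of 34 mm diameter and 4 mm height, its top 28 mm above the door's outer face. Turns with the fastener, moves with the door.
- door: The door as a solid, fastener included: grey sheet-metal pan, 306 mm along the hinge, outer face 11 mm above the hinge axis, reaching 244 mm from it; origin on that axis. Shut on its catch, the foam seal lifts its closing edge some 4 mm proud; pressing it from there down to 0 rad takes about 10 N near the closing edge (twice that halfway to the hinge); let go, it springs back, fastened or not.
- lock: The fastener as a solid; origin on its axis at the height of the door's underside, same axes as lock_wing. A cam below the door swings under the frame as it turns, so the door must be shut on its catch first, or the cam meets the frame.
- screwdriver: Loose black-handled screwdriver, 200 mm long (x), 26 mm thick, lying on the bench; origin at its middle on the bench. To be left alone.
- tape_roll: Loose roll of black tape, 60 mm across, 19 mm high, lying flat; origin at the centre of its underside. To be left alone.
- relay: Loose grey contactor block with a white front, 75 x 45 x 75 mm; origin at the centre of its underside. To be left alone.

How it is judged:
By the outcome, as a careful person would: the job done as asked, in the order asked, and still so for the second after the job is handed in, while the arm keeps its last pose, push and grip.
It also fails if it takes over 58 s, if anything falls off the work surface, if the arm or the gripper's body presses on something with over 40 N, if the wrist force passes 120 N, or if a joint passes its speed limit or range.

### The arm

A 6-joint arm with a two-finger parallel gripper is mounted at the origin on the work surface. World frame = base frame: x ahead of the robot, y to its left, z up, the work surface at z = 0. Lengths are in m, angles in rad, forces in N, time in s.
With the tool pointing down it reaches from about 0.35 to 0.975 m from the base axis. Payload 4.9 kg.
Tool frame: the origin (TCP) lies between the finger pads; the fingertips stand 22 mm ahead of it and the grasp point (between the pads) lies 3 mm ahead of it; z points along the fingers, y is the line along which they close (so a half turn about z gives the same grasp; the last joint's range is limited). The gripper opens to 85 mm and grips with 20 to 120 N. Pads are 22 mm wide; open, the fingers measure 114 mm over their backs; the gripper's body (76 mm by 85 mm) begins 54 mm behind the grasp point. The pads swing forward as they close: fully open they stand 13 mm farther back than shut.
Start: joints at [1.203, 0.053, 1.613, -0, 1.476, -0.119], TCP at [0.154, 0.606, 0.253] pointing down, gripper open.
Joint ranges: [-3.01, 3.01], [-1.01, 2.22], [0.06, 2.58], [-1.02, 4.17], [0.09, 2.62], [-3.14, 3.14]. Speed limits (rad/s): [2.57, 2.57, 3.14, 3.14, 3.14, 3.14].

### API

Orientations are given as a unit quaternion [w, x, y, z].
In Python, from plant import state, grab_frame, get_calibration, job_done, recognise, regions_of gives the robot as it stands.
- The arm moves only by the tool apply_moves, never from a script. Its argument "targets" is a list of rows, each an object with "translation": the shift along the tool's x, y, z normalised to -1 to 1, where 1 is 100 mm, a list of three; "twist": the turn about the tool's z normalised to -1 to 1, where 1 is 0.1 rad; "hand": the opening, from 0 (shut) to 1 (fully open). A call has 1 to 8 rows; each row shifts and turns the commanded pose from where the row before left it, along the tool's axes as they then stand; what a row does not reach is not made up. A row lasts 1/10 s, in which the tool goes at most 50 mm and 8.59 degrees, less where a joint would pass 70% of its speed; a pose out of reach is approached as far as the arm can. A call with a number of a shift or a turn outside -1 to 1 is refused whole. A call with a gripper value outside its range is refused whole. The fingers move at their own pace and stop on an object; the grip force is fixed at half the most. Time passes only in rows, so rows that do not move let the fingers close. It gives the time, the measured TCP pose, the force, the opening and the grip force at its end, in the units of the state.
- state(): the state, without advancing time (a new reading comes with each control period).
- grab_frame(name): name is "side" or "top" or "wrist"; returns the picture (400x640x3 uint8, red, green, blue); there is no depth.
- get_calibration(name): a dict with "camera_matrix" (3x3 intrinsics, pixels), "D" ([k1, k2, p1, p2, k3] as OpenCV has them; the pictures are not rectified), "pose" (4x4, takes a point from camera to world coordinates). Camera axes: x right, y up, looking along -z (the intrinsics and any distortion apply to the point x, -y, -z); pixel columns grow to the right and rows downward; lengths in m; the calibration is good to about 2 mm. A picture is of the moment at which its call begins: read the wrist's pose just before it. get_calibration takes no time and is no camera call; for the wrist camera it gives the pose at the moment of the call.
- job_done(): hands the job in; it is judged then, once.
Trained networks look in the newest picture that a camera, given by its name, has taken for a name from the list of things; names that differ only in an ending like _2 or _b are one class to them, and where a whole thing is asked for, a point or a joint stands for the part that bears it (a point fixed in the world has none). Each returns a list of dicts, best first, with "score" (0 to 1); they miss things now and then, are a little off and sometimes report something else, mostly with a low value. They report only what shows in the picture. A call takes as long as a camera call.
- recognise(camera, query): "point" ([x, y, z] in m, in world coordinates, good to about 4 mm: the middle of the surface that is visible of it).
- regions_of(camera, query): "pixels" (400x640 bool, what is visible of it).
The state is a dict: "time": time; "joint_pos": joint angles; "joint_vel": joint speeds; "joint_efforts": joint torques, N m; "tool_pos": TCP position; "tool_rot": TCP orientation; "contact_force": force on the tool from outside, world axes, zero at the start; "ft_torque": the same for the moment, N m; "gripper_width": opening from 0.0 (shut) to 1.0 (fully open); "grasp_force": force on a finger pad.
Only numpy, scipy, OpenCV 4.12 (cv2) and the standard library are available. Lean on these libraries where they do the work, as an engineer would, in place of code of your own. Each camera call takes 0.05 s, during which the arm holds its last target. There are 200 camera calls.

## Working session

There is one attempt and no reset: what is moved stays moved. The work goes in short steps, Python scripts to look and compute and a tool call to move; the robot and the scene stay as the last step left them, time stands still between calls to the robot, and variables do not carry over. Pictures are saved under pics/ and viewed, at most 10 in all, crops included, and the job is handed in when it is done.

Besides the shell and the picture viewer there is one more tool, called after "Call:" as name([rows], argument=value, ...), one row to a line, values as JSON. apply_moves: Moves the arm, as the interface text tells. Its arguments: {"type":"object","properties":{"targets":{"type":"array"}},"required":["targets"]}

```bash
ls; mkdir -p pics; python3 - <<'E'
from plant import *
import cv2,numpy as np
s=state();print({k:np.round(v,3) for k,v in s.items()})
ims=[]
for c in ["top","side"]:
    im=grab_frame(c);cv2.imwrite(f"pics/{c}0.png",im[:,:,::-1])
    k=get_calibration(c);print(c,np.round(k["pose"],3).tolist())
    for q in ["control_box","door","lock","door_edge","lock_wing","screwdriver","tape_roll","relay"]:
        r=recognise(c,q);print(q,[(np.round(x["point"],3).tolist(),round(x["score"],2)) for x in r[:2]])
E
```

```text
pics
{'time': np.float64(0.0), 'joint_pos': array([ 1.203,  0.053,  1.614,  0.   ,  1.476, -0.119]), 'joint_vel': array([ 0.002,  0.001, -0.   , -0.002, -0.001,  0.002]), 'joint_efforts': array([ 2.0000e-03, -3.9367e+01, -3.7018e+01, -0.0000e+00,  7.0000e-03,
       -0.0000e+00]), 'tool_pos': array([0.154, 0.605, 0.252]), 'tool_rot': array([-0.   ,  0.124,  0.992, -0.001]), 'contact_force': array([ 0.303, -0.11 , -0.287]), 'ft_torque': array([ 0.026, -0.013,  0.017]), 'grasp_force': np.float64(0.0), 'gripper_width': np.float64(0.994)}
top [[0.028, 0.991, -0.133, 0.355], [-1.0, 0.026, -0.017, -0.007], [-0.013, 0.133, 0.991, 1.46], [0.0, 0.0, 0.0, 1.0]]
control_box [([0.53, 0.085, 0.149], 0.58)]
door [([0.542, 0.132, 0.245], 0.88), ([0.527, 0.088, 0.153], 0.62)]
lock [([0.54, 0.106, 0.302], 0.55)]
door_edge [([0.543, 0.132, 0.246], 0.7)]
lock_wing [([0.536, 0.106, 0.303], 0.62)]
screwdriver [([0.354, -0.416, 0.028], 0.74)]
tape_roll [([0.524, 0.456, 0.016], 0.62)]
relay [([0.538, 0.102, 0.307], 0.72), ([0.68, -0.331, 0.055], 0.64)]
side [[-0.348, -0.816, 0.462, 1.007], [0.937, -0.298, 0.181, 0.182], [-0.01, 0.496, 0.868, 0.986], [0.0, 0.0, 0.0, 1.0]]
control_box [([0.592, 0.114, 0.189], 0.63)]
door [([0.566, 0.136, 0.241], 0.78)]
lock [([0.535, 0.106, 0.303], 0.61), ([0.565, 0.132, 0.236], 0.52)]
door_edge [([0.563, 0.131, 0.235], 0.75)]
lock_wing [([0.566, 0.13, 0.238], 0.62), ([0.539, 0.106, 0.302], 0.59)]
screwdriver [([0.366, -0.419, 0.016], 0.7)]
tape_roll [([0.532, 0.458, 0.019], 0.66)]
relay [([0.7, -0.324, 0.06], 0.55)]
```

View pics/top0.png

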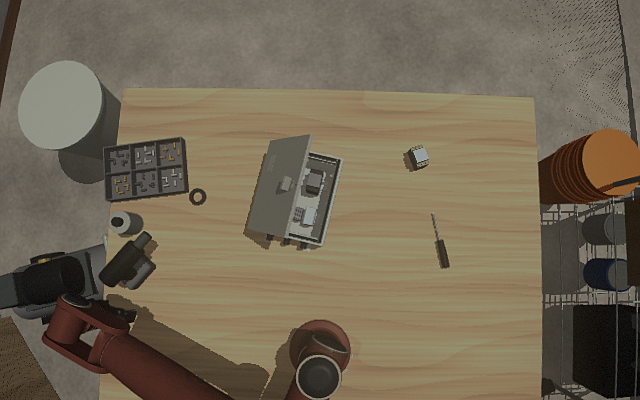

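View pics/side0.png

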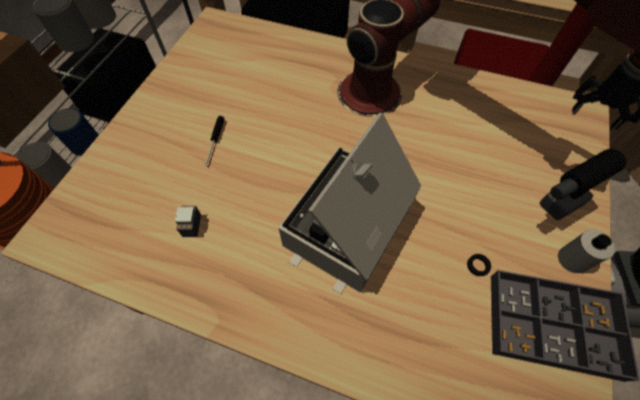

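The top view shows the box with its door about half open: closing edge corners near (310,135) and (295,237), -y rim from (342,158) to (322,247). In the side view the door corners are near (382,116), (420,187), (365,284) and (312,208). I'll enlarge both to get exact corners.

```bash
python3 - <<'E'
import cv2,numpy as np
a=cv2.imread("pics/top0.png")[125:257,236:352];b=cv2.imread("pics/side0.png")[105:297,272:430]
a=cv2.resize(a,None,fx=3,fy=3,interpolation=2);b=cv2.resize(b,None,fx=2.85,fy=2.85,interpolation=2)
print(a.shape,b.shape)
m=np.zeros((b.shape[0],a.shape[1]+b.shape[1],3),np.uint8);m[:a.shape[0],:a.shape[1]]=a;m[:,a.shape[1]:]=b
m=cv2.convertScaleAbs(m,alpha=1.5);cv2.imwrite("pics/crop.png",m)
E
```

```text
(396, 348, 3) (547, 450, 3)
```

View pics/crop.png

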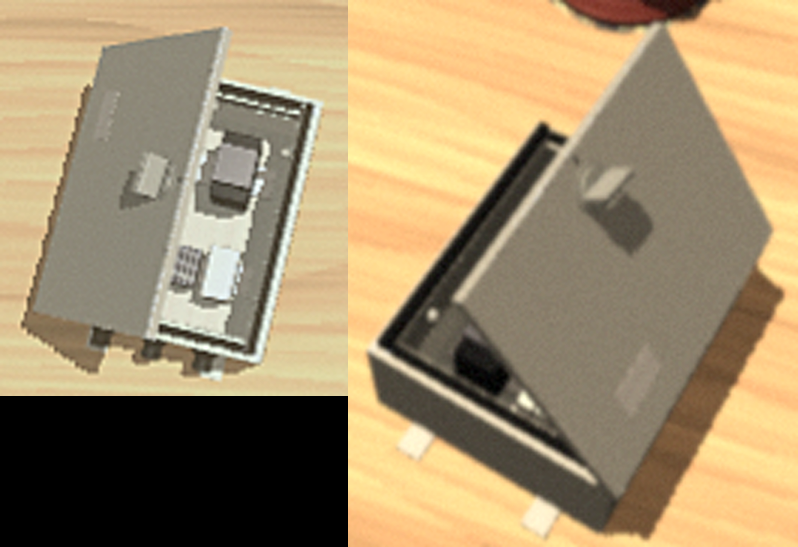

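Both crops show the door's four outer-face corners, the -y rim corners and the wing clearly. In the crop the top view has door corners (221,32), (148,338), (104,48), (33,315); the side view has (662,28), (458,299), (772,230), (618,492). Next is a pose fit.

```bash
cat > h.py <<'E'
import numpy as np,cv2
from scipy.spatial.transform import Rotation as R
from plant import *
def proj(P,k):
    T=np.linalg.inv(np.array(k["pose"]));p=np.atleast_2d(P)@T[:3,:3].T+T[:3,3]
    return cv2.projectPoints(p*[1,-1,-1],np.zeros(3),np.zeros(3),np.array(k["camera_matrix"]),np.array(k["D"],float))[0][:,0]
def boxw(p,x,y,yaw): return R.from_euler('z',yaw).apply(p)+[x,y,0]
def doorw(p,x,y,yaw,a): # p in door frame, closing edge at y=-.244
    q=R.from_euler('x',-a).apply(p)+[0,.121,.12]
    return boxw(q,x,y,yaw)
E
python3 - <<'E'
from h import *
from scipy.optimize import least_squares
kt,ks=get_calibration("top"),get_calibration("side")
T=lambda u,v:(u/3+236,v/3+125); S=lambda u,v:((u-348)/2.85+272,v/2.85+105)
td=np.array([T(221,32),T(148,338),T(104,48),T(33,315)]); sd=np.array([S(458,299),S(662,28),S(618,492),S(772,230)])
tb=np.array([T(322,101),T(262,361)]); sb=np.array([S(370,350),S(543,125),S(380,398),S(603,530)])
def f(p,full=False):
    x,y,w,a,h=p
    D=doorw(np.array([[.153,-.244,.011],[-.153,-.244,.011],[.153,h,.011],[-.153,h,.011]]),x,y,w,a)
    B=boxw(np.array([[.15,-.125,.12],[-.15,-.125,.12],[.15,-.125,0],[.15,.125,0]]),x,y,w)
    return np.concatenate([(proj(D,kt)-td),(proj(D,ks)-sd),(proj(B[:2],kt)-tb),(proj(B,ks)-sb)])
r=least_squares(lambda p:f(p).ravel(),[.53,.09,-.22,.8,0],loss='soft_l1')
print(r.x.round(4));print(r.fun.reshape(-1,2).round(1).tolist())
x,y,w,a,h=r.x
print("edge",doorw(np.array([0,-.244,.011]),x,y,w,a),"wing",doorw(np.array([0,-.205,.039]),x,y,w,a), "wing shut",doorw(np.array([0,-.205,.039]),x,y,w,.018))
W=doorw(np.array([[0,-.205,.039]]),x,y,w,a);print(proj(W,kt),proj(W,ks))
E
```

```text
[ 0.5335  0.0932 -0.2082  0.9058 -0.0047]
[[1.1, -0.5], [-0.4, 1.1], [-0.5, -0.0], [-0.1, -0.5], [0.6, 0.8], [-0.4, -1.9], [-0.5, 0.8], [0.5, -1.7], [-0.6, 0.7], [-1.5, 1.5], [-0.6, -0.3], [-1.2, -1.5], [-0.0, 1.3], [-0.4, 1.7]]
edge [0.52923037 0.07277887 0.31880269] wing [0.53875688 0.11788205 0.30538821] wing shut [0.51634145 0.01175641 0.16268348]
[[282.81179379 183.13988688]] [[367.23453842 170.79850489]]
```

The fit agrees to about 1 px: box at (0.5335, 0.093), yaw -0.208, door 0.906 rad. The tool is already nearly aligned with the box, so I'll work out the first approach.

```bash
cat >> h.py <<'E'
X=(.5335,.0932,-.2082)
def delta(tip,off=.022,yawdir=None):
    s=state();q=s["tool_rot"];r=R.from_quat([q[1],q[2],q[3],q[0]]);M=r.as_matrix()
    d=M.T@(np.array(tip)+[0,0,off]-s["tool_pos"])
    tw=None
    if yawdir is not None: # align tool x with world angle mod pi
        a=np.arctan2(M[1,0],M[0,0]);tw=-((yawdir-a+np.pi/2)%np.pi-np.pi/2)
    return (d*10).round(3).tolist(),tw
E
python3 - <<'E'
from h import *
for a,c in [(.906,.05),(.906,.02),(.7,.01),(.5,.01),(.3,.01),(.15,.005),(.086,.0)]:
    t=doorw(np.array([.07,-.215,.011+c]),*X,a);print(a,t.round(3),delta(t,yawdir=-.2082))
E
```

```text
0.906 [0.61  0.114 0.327] ([-5.626, -3.641, -0.955], np.float64(-0.04063479347142662))
0.906 [0.605 0.091 0.308] ([-5.636, -3.877, -0.77], np.float64(-0.04063479347142662))
0.7 [0.596 0.049 0.275] ([-5.653, -4.303, -0.433], np.float64(-0.04063479347142662))
0.5 [0.59  0.022 0.242] ([-5.664, -4.58, -0.102], np.float64(-0.04063479347142662))
0.3 [0.586 0.002 0.204] ([-5.673, -4.786, 0.277], np.float64(-0.04063479347142662))
0.15 [ 0.584 -0.009  0.168] ([-5.677, -4.895, 0.634], np.float64(-0.04063479347142662))
0.086 [ 0.583 -0.012  0.149] ([-5.678, -4.926, 0.819], np.float64(-0.04063479347142662))
```

Call:
apply_moves([
  {"translation": [0, 0, -0.45], "twist": -0.4, "hand": 0},
  {"translation": [0, 0, -0.45], "twist": 0, "hand": 0},
  {"translation": [-0.3, -0.2, -0.3], "twist": 0, "hand": 0},
  {"translation": [-0.4, -0.25, 0], "twist": 0, "hand": 0},
  {"translation": [-0.4, -0.25, 0], "twist": 0, "hand": 0},
  {"translation": [-0.4, -0.25, 0], "twist": 0, "hand": 0},
  {"translation": [-0.4, -0.25, 0], "twist": 0, "hand": 0},
  {"translation": [-0.4, -0.25, 0], "twist": 0, "hand": 0},
])

```text
time: 1.7
tool_pos: [0.3498, 0.4147, 0.3736]
tool_rot: [0.0, 0.104, 0.995, 0.0]
contact_force: [1.2, 0.1, 0.6]
gripper_width: -0.002
grasp_force: 0.0
```

Call:
apply_moves([
  {"translation": [-0.4, -0.25, 0], "twist": 0, "hand": 0},
  {"translation": [-0.4, -0.25, 0], "twist": 0, "hand": 0},
  {"translation": [-0.4, -0.25, 0], "twist": 0, "hand": 0},
  {"translation": [-0.4, -0.25, 0], "twist": 0, "hand": 0},
  {"translation": [-0.4, -0.25, 0], "twist": 0, "hand": 0},
  {"translation": [-0.4, -0.25, 0], "twist": 0, "hand": 0},
  {"translation": [-0.3, -0.2, 0], "twist": 0, "hand": 0},
  {"translation": [0, 0, 0], "twist": 0, "hand": 0},
])

```text
time: 2.5
tool_pos: [0.58, 0.1905, 0.3724]
tool_rot: [-0.0, 0.107, 0.994, -0.001]
contact_force: [-0.4, 1.0, -0.2]
gripper_width: 0.001
grasp_force: 0.0
```

```bash
python3 - <<'E'
from h import *
cv2.imwrite("pics/w1.png",grab_frame("wrist")[:,:,::-1])
s=state();print(s["time"],s["joint_pos"].round(2),s["contact_force"])
p=None
for a,c in [(.906,.05),(.906,.02),(.7,.01),(.5,.01),(.3,.01),(.15,.005),(.086,.0)]:
    t=doorw(np.array([.07,-.215,.011+c]),*X,a);print(a,delta(t,yawdir=-.2082))
E
```

```text
2.55 [ 0.2  -0.03  1.5   0.    1.67 -1.16] [-0.33612452  0.36754983 -0.58156468]
0.906 ([-0.465, -0.697, 0.238], np.float64(-0.003938155238799368))
0.906 ([-0.466, -0.933, 0.423], np.float64(-0.003938155238799368))
0.7 ([-0.468, -1.36, 0.761], np.float64(-0.003938155238799368))
0.5 ([-0.47, -1.637, 1.091], np.float64(-0.003938155238799368))
0.3 ([-0.471, -1.842, 1.471], np.float64(-0.003938155238799368))
0.15 ([-0.472, -1.952, 1.827], np.float64(-0.003938155238799368))
0.086 ([-0.472, -1.983, 2.012], np.float64(-0.003938155238799368))
```

Call:
apply_moves([
  {"translation": [-0.45, -0.2, 0], "twist": 0, "hand": 0},
  {"translation": [0, -0.35, 0.1], "twist": 0, "hand": 0},
  {"translation": [0, -0.15, 0.14], "twist": 0, "hand": 0},
  {"translation": [0, -0.23, 0.18], "twist": 0, "hand": 0},
  {"translation": [0, -0.22, 0.17], "twist": 0, "hand": 0},
  {"translation": [0, -0.21, 0.17], "twist": 0, "hand": 0},
  {"translation": [0, 0, 0], "twist": 0, "hand": 0},
])

```text
time: 3.25
tool_pos: [0.5916, 0.0511, 0.2944]
tool_rot: [-0.003, 0.105, 0.994, -0.0]
contact_force: [0.3, 0.1, 0.3]
gripper_width: 0.002
grasp_force: 0.0
```

```bash
python3 - <<'E'
from h import *
cv2.imwrite("pics/s2.png",grab_frame("side")[100:300,230:470,::-1].repeat(3,0).repeat(3,1))
s=state();print(s["time"],s["tool_pos"],s["contact_force"])
for a,c in [(.7,.01),(.5,.01),(.3,.01),(.15,.005),(.086,.0)]:
    t=doorw(np.array([.07,-.215,.011+c]),*X,a);print(a,delta(t,yawdir=-.2082))
E
```

```text
3.3 [0.59242445 0.05205136 0.29612253] [0.71259991 0.3698274  0.1371712 ]
0.7 ([-0.038, -0.018, -0.005], np.float64(-0.000903781087153277))
0.5 ([-0.04, -0.295, 0.326], np.float64(-0.000903781087153277))
0.3 ([-0.041, -0.501, 0.705], np.float64(-0.000903781087153277))
0.15 ([-0.042, -0.611, 1.062], np.float64(-0.000903781087153277))
0.086 ([-0.042, -0.642, 1.247], np.float64(-0.000903781087153277))
```

View pics/s2.png

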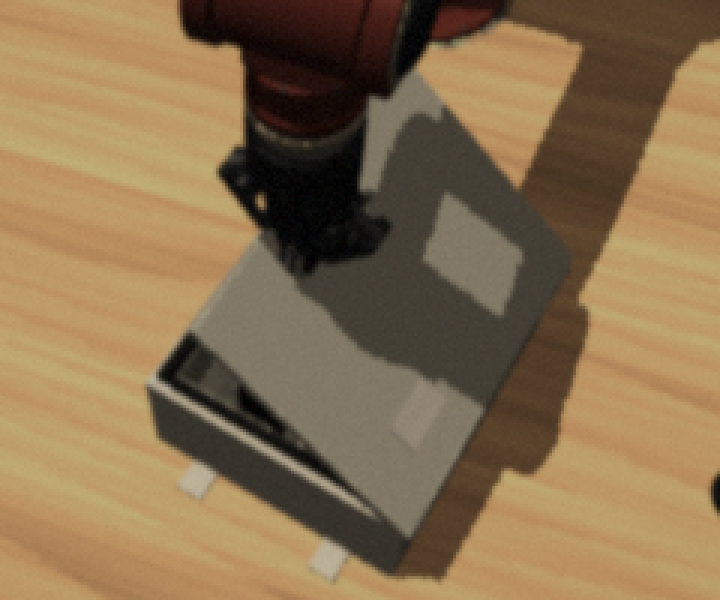

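The view shows the fingertips on the door face at about (300,262) near the closing edge. The door has moved well down and the gap is narrowing, so I'll follow the arc to just above the catch.

Call:
apply_moves([
  {"translation": [-0.04, -0.15, 0.16], "twist": 0, "hand": 0},
  {"translation": [0, -0.15, 0.17], "twist": 0, "hand": 0},
  {"translation": [0, -0.1, 0.19], "twist": 0, "hand": 0},
  {"translation": [0, -0.1, 0.19], "twist": 0, "hand": 0},
  {"translation": [0, -0.06, 0.18], "twist": 0, "hand": 0},
  {"translation": [0, -0.05, 0.17], "twist": 0, "hand": 0},
  {"translation": [0, 0, 0], "twist": 0, "hand": 0},
])

```text
time: 4.0
tool_pos: [0.5827, -0.0094, 0.1871]
tool_rot: [-0.003, 0.105, 0.995, 0.0]
contact_force: [0.1, 0.4, -0.1]
gripper_width: 0.001
grasp_force: 0.0
```

Call:
apply_moves([
  {"translation": [0, -0.02, 0.1], "twist": 0, "hand": 0},
  {"translation": [0, 0, 0.05], "twist": 0, "hand": 0},
  {"translation": [0, 0, 0], "twist": 0, "hand": 0},
])

```text
time: 4.3
tool_pos: [0.5843, -0.0107, 0.1758]
tool_rot: [-0.0, 0.104, 0.995, 0.0]
contact_force: [-0.8, -0.0, 0.6]
gripper_width: 0.004
grasp_force: 0.0
```

```bash
python3 - <<'E'
from h import *
s=state();print(s["time"],s["tool_pos"],s["contact_force"],s["ft_torque"])
for a,c in [(.086,0),(.018,0),(0,0)]:
    t=doorw(np.array([.07,-.215,.011+c]),*X,a);print(a,delta(t,yawdir=-.2082))
E
```

```text
4.3 [ 0.58428394 -0.01072382  0.17582256] [-0.76472676 -0.03058686  0.58795933] [ 0.03593954  0.03170282 -0.0450308 ]
0.086 ([0.012, -0.011, 0.044], np.float64(-0.0003696811756652707))
0.018 ([0.012, -0.026, 0.19], np.float64(-0.0003696811756652707))
0 ([0.012, -0.028, 0.228], np.float64(-0.0003696811756652707))
```

Call:
apply_moves([
  {"translation": [0, 0, 0.05], "twist": 0, "hand": 0},
  {"translation": [0, 0, 0.03], "twist": 0, "hand": 0},
  {"translation": [0, 0, 0], "twist": 0, "hand": 0},
])

```text
time: 4.6
tool_pos: [0.585, -0.0108, 0.1696]
tool_rot: [0.001, 0.104, 0.995, -0.0]
contact_force: [-1.4, 0.2, 4.4]
gripper_width: 0.003
grasp_force: 2.1
```

Call:
apply_moves([
  {"translation": [0, 0, 0.03], "twist": 0, "hand": 0},
  {"translation": [0, 0, 0.03], "twist": 0, "hand": 0},
  {"translation": [0, 0, 0], "twist": 0, "hand": 0},
])

```text
time: 4.9
tool_pos: [0.5849, -0.011, 0.1633]
tool_rot: [0.001, 0.104, 0.995, -0.0]
contact_force: [-0.3, 0.4, 0.0]
gripper_width: 0.002
grasp_force: 0.0
```

The catch has let go (4.4 N, then nothing). I'll touch down to confirm the door stands at about 0.018.

Call:
apply_moves([
  {"translation": [0, 0, 0.04], "twist": 0, "hand": 0},
  {"translation": [0, 0, 0.03], "twist": 0, "hand": 0},
  {"translation": [0, 0, 0], "twist": 0, "hand": 0},
])

```text
time: 5.2
tool_pos: [0.5848, -0.0111, 0.1551]
tool_rot: [0.0, 0.104, 0.995, -0.0]
contact_force: [0.9, -1.3, 2.3]
gripper_width: 0.002
grasp_force: 0.9
```

Call:
apply_moves([
  {"translation": [0, 0, 0.02], "twist": 0, "hand": 0},
  {"translation": [0, 0, 0.01], "twist": 0, "hand": 0},
  {"translation": [0, 0, 0], "twist": 0, "hand": 0},
])

```text
time: 5.5
tool_pos: [0.5848, -0.0112, 0.1533]
tool_rot: [0.0, 0.104, 0.995, -0.0]
contact_force: [-0.6, -1.9, 5.8]
gripper_width: 0.006
grasp_force: 3.2
```

Call:
apply_moves([
  {"translation": [0, 0, -0.4], "twist": 0, "hand": 0},
  {"translation": [0, 0, -0.45], "twist": 0, "hand": 1},
  {"translation": [0.35, 0.05, -0.3], "twist": 0, "hand": 1},
  {"translation": [0.35, 0.05, 0], "twist": 0, "hand": 1},
  {"translation": [0, 0, 0], "twist": 0, "hand": 1},
  {"translation": [0, 0, 0], "twist": 0, "hand": 1},
])

```text
time: 6.1
tool_pos: [0.5174, 0.0138, 0.2664]
tool_rot: [-0.0, 0.104, 0.995, 0.0]
contact_force: [-0.5, 0.6, -0.4]
gripper_width: 0.854
grasp_force: 0.0
```

```bash
python3 - <<'E'
from h import *
s=state();k=get_calibration("wrist");im=grab_frame("wrist");cv2.imwrite("pics/w2.png",im[:,:,::-1])
print(s["time"],s["tool_pos"],s["contact_force"],np.round(k["pose"],3).tolist())
for c in ["wrist","top","side"]:
    if c!="wrist": grab_frame(c)
    for q in ["lock_wing","lock","door_edge"]:
        print(c,q,[(np.round(x["point"],4).tolist(),round(x["score"],2)) for x in recognise(c,q)[:2]])
P=[doorw(np.array(p),*X,.018) for p in [[0,-.205,.039],[.02,-.205,.039],[-.02,-.205,.039],[0,-.244,.011],[.153,-.244,.011]]]
print(np.round(P,3).tolist(),proj(np.array(P),k).round(1).tolist())
E
```

```text
6.1 [0.51744747 0.01375105 0.26644348] [-0.46179691  0.63865352 -0.39501068] [[0.207, -0.928, -0.31, 0.438], [0.978, 0.196, 0.066, 0.031], [-0.001, -0.316, 0.949, 0.388], [0.0, 0.0, 0.0, 1.0]]
wrist lock_wing [([0.5155, 0.0055, 0.1491], 0.66)]
wrist lock [([0.5161, 0.0097, 0.1472], 0.65)]
wrist door_edge [([0.4921, 0.0902, 0.1337], 0.92)]
top lock_wing [([0.5127, 0.1433, 0.134], 0.41)]
top lock []
top door_edge [([0.5188, 0.1365, 0.134], 0.84)]
side lock_wing [([0.5199, 0.0136, 0.1499], 0.64)]
side lock [([0.5189, 0.0078, 0.1524], 0.52)]
side door_edge [([0.5604, 0.0986, 0.1353], 0.9)]
[[0.516, 0.012, 0.163], [0.536, 0.008, 0.163], [0.497, 0.016, 0.163], [0.508, -0.027, 0.135], [0.658, -0.059, 0.135]] [[314.7, 204.9], [314.8, 228.3], [314.7, 180.2], [269.6, 194.4], [277.3, 335.4]]
```

View pics/w2.png

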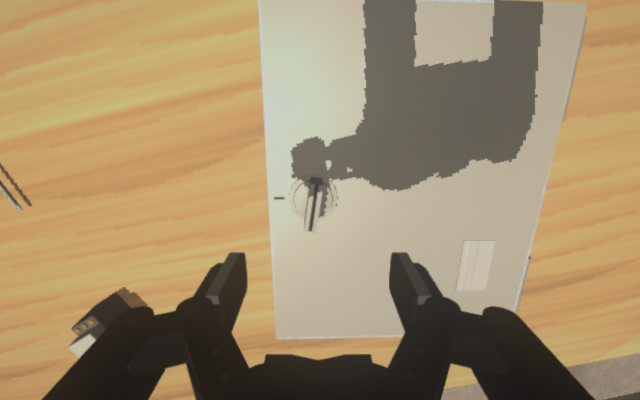

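The wing spans about (317,180) to (310,230), close to the predicted (314.7,205). It is turned slightly clockwise. The index mark is at (278,198). I'll crop for the angle.

```bash
python3 - <<'E'
import cv2
a=cv2.imread("pics/w2.png")[165:245,265:345]
cv2.imwrite("pics/w2c.png",cv2.resize(a,None,fx=7,fy=7,interpolation=2))
E
```

```text
(no output)
```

View pics/w2c.png

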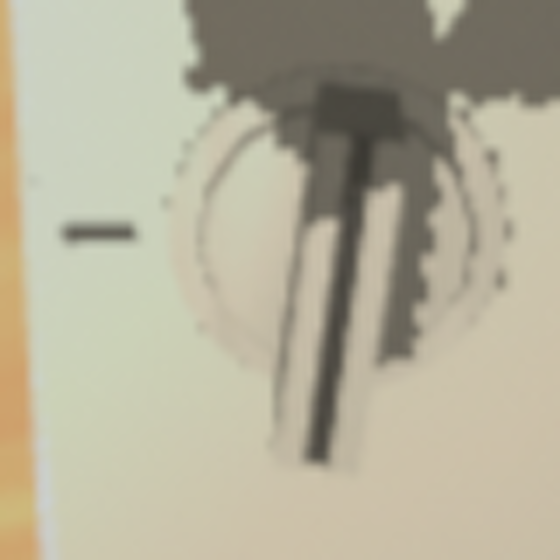

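```bash
cat >> h.py <<'E'
def unproj(uv,k,z):
    u=cv2.undistortPoints(np.array(uv,float).reshape(-1,1,2),np.array(k["camera_matrix"]),np.array(k["D"],float))[:,0]
    T=np.array(k["pose"]);d=np.c_[u[:,0],-u[:,1],-np.ones(len(u))]@T[:3,:3].T
    return T[:3,3]+d*((z-T[2,3])/d[:,2])[:,None]
E
python3 - <<'E'
from h import *
k=get_calibration("wrist")
p=unproj([(316.9,184.3),(310.1,230.7)],k,.1625);d=p[1]-p[0];a=np.arctan2(d[1],d[0])
c=p.mean(0);print(c,np.linalg.norm(d),a,"lock",-.2082-a)
m=unproj([(265+62/7,165+232/7),(265+137/7,165+232/7)],k,.135);print("mark",m, "edge y line",unproj([(265+20/7,165+230/7)],k,.135))
print(R.from_euler('z',.2082).apply(c-[*X[:2],0]),R.from_euler('z',.2082).apply(m-[*X[:2],0]))
print(delta(c,off=.0,yawdir=a))
E
```

```text
[0.51972705 0.00960422 0.1625    ] 0.0394339063345959 -0.349957356273366 lock 0.141757356273366
mark [[ 0.51326504 -0.0249142   0.135     ]
 [ 0.51521244 -0.01570891  0.135     ]] edge y line [[ 0.5119182 -0.0300048  0.135    ]]
[ 0.00380365 -0.08463735  0.1625    ] [[ 0.00461612 -0.11974602  0.135     ]
 [ 0.00461874 -0.110337    0.135     ]]
([-0.024, -0.033, 1.047], np.float64(0.1410534871400264))
```

Call:
apply_moves([
  {"translation": [-0.02, -0.03, 0.2], "twist": 0.7, "hand": 0.5},
  {"translation": [0, 0, 0.3], "twist": 0.7, "hand": 0.5},
  {"translation": [0, 0, 0.28], "twist": 0, "hand": 0.5},
  {"translation": [0, 0, 0.2], "twist": 0, "hand": 0.5},
  {"translation": [0, 0, 0], "twist": 0, "hand": 0.5},
  {"translation": [0, 0, 0], "twist": 0, "hand": 0.5},
])

```text
time: 7.3
tool_pos: [0.5194, 0.01, 0.1696]
tool_rot: [-0.0, 0.173, 0.985, -0.0]
contact_force: [0.4, -0.2, -0.3]
gripper_width: 0.5
grasp_force: 0.0
```

```bash
python3 - <<'E'
from h import *
s=state();k=get_calibration("wrist");im=grab_frame("wrist");cv2.imwrite("pics/w3.png",im[:,:,::-1])
print(s["time"],s["tool_pos"],s["contact_force"],s["joint_pos"].round(2))
c=np.array([.5197,.0096,.1625]);print(delta(c,0,-.35),proj(c,k))
E
```

```text
7.3 [0.51944684 0.01004157 0.16961754] [ 0.4315229  -0.17788469 -0.32028435] [-0.12 -0.13  1.94 -0.    1.34 -1.35]
([0.003, -0.005, 0.082], np.float64(0.0012172552283744587)) [[316.45691821 273.84553584]]
```

View pics/w3.png

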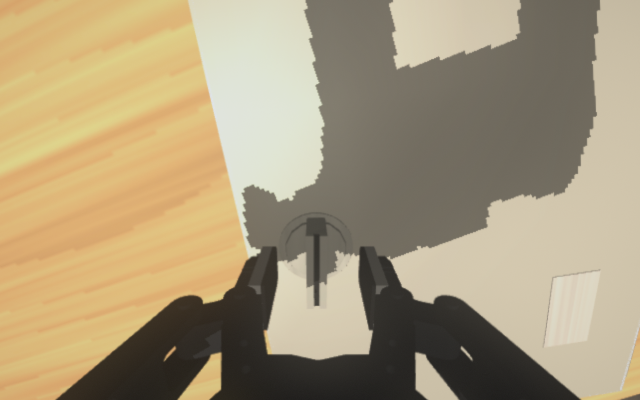

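The wing sits squarely between the pads, from (316,237) to (317,305), with the pads at columns 270 and 370. I'll close on it and turn.

Call:
apply_moves([
  {"translation": [0.02, 0, 0.01], "twist": 0, "hand": 0},
  {"translation": [0, 0, 0], "twist": 0, "hand": 0},
  {"translation": [0, 0, 0], "twist": 0, "hand": 0},
  {"translation": [0, 0, 0], "twist": 0, "hand": 0},
  {"translation": [0, 0, 0], "twist": 0, "hand": 0},
])

```text
time: 7.85
tool_pos: [0.5178, 0.0098, 0.1692]
tool_rot: [0.001, 0.174, 0.985, -0.001]
contact_force: [-2.6, -5.3, 3.1]
gripper_width: 0.097
grasp_force: 61.9
```

Call:
apply_moves([
  {"translation": [0, 0, 0], "twist": 1, "hand": 0},
  {"translation": [0, 0, 0], "twist": 1, "hand": 0},
  {"translation": [0, 0, 0], "twist": 1, "hand": 0},
  {"translation": [0, 0, 0], "twist": 0, "hand": 0},
])

```text
time: 8.25
tool_pos: [0.5178, 0.0098, 0.1692]
tool_rot: [0.001, 0.32, 0.948, -0.001]
contact_force: [-2.7, -3.7, 4.4]
gripper_width: 0.097
grasp_force: 61.9
```

Call:
apply_moves([
  {"translation": [0, 0, 0], "twist": 1, "hand": 0},
  {"translation": [0, 0, 0], "twist": 1, "hand": 0},
  {"translation": [0, 0, 0], "twist": 1, "hand": 0},
  {"translation": [0, 0, 0], "twist": 1, "hand": 0},
  {"translation": [0, 0, 0], "twist": 1, "hand": 0},
  {"translation": [0, 0, 0], "twist": 1, "hand": 0},
  {"translation": [0, 0, 0], "twist": 0, "hand": 0},
])

```text
time: 8.95
tool_pos: [0.5179, 0.0097, 0.1691]
tool_rot: [0.001, 0.585, 0.811, -0.001]
contact_force: [-1.5, -5.0, 3.3]
gripper_width: 0.095
grasp_force: 61.8
```

Call:
apply_moves([
  {"translation": [0, 0, 0], "twist": 1, "hand": 0},
  {"translation": [0, 0, 0], "twist": 1, "hand": 0},
  {"translation": [0, 0, 0], "twist": 1, "hand": 0},
  {"translation": [0, 0, 0], "twist": 1, "hand": 0},
  {"translation": [0, 0, 0], "twist": 1, "hand": 0},
  {"translation": [0, 0, 0], "twist": 0.2, "hand": 0},
  {"translation": [0, 0, 0], "twist": 0, "hand": 0},
])

```text
time: 9.65
tool_pos: [0.518, 0.0097, 0.1691]
tool_rot: [0.002, 0.774, 0.634, -0.0]
contact_force: [-1.4, -5.5, 3.2]
gripper_width: 0.095
grasp_force: 61.7
```

```bash
python3 - <<'E'
from h import *
s=state();print(s["time"],s["contact_force"],s["ft_torque"],delta([0,0,0],yawdir=-.2082-np.pi/2)[1])
E
```

```text
9.65 [-1.36446701 -5.48218899  3.2198447 ] [-1.15457513  0.11286343 -0.04699543] 0.009813467356497796
```

Call:
apply_moves([
  {"translation": [0, 0, 0], "twist": 0.2, "hand": 0},
  {"translation": [0, 0, 0], "twist": 0, "hand": 0},
])

```text
time: 9.85
tool_pos: [0.518, 0.0096, 0.1691]
tool_rot: [0.002, 0.78, 0.626, -0.0]
contact_force: [-1.9, -5.4, 1.7]
gripper_width: 0.098
grasp_force: 61.7
```

```bash
python3 - <<'E'
from h import *
s=state();print(s["time"],s["contact_force"],s["ft_torque"],delta([0,0,0],yawdir=-.2082-np.pi/2)[1])
E
```

```text
9.85 [-1.91221865 -5.36167442  1.66266112] [-1.24671098  0.07173555  0.1351566 ] -0.009596556324984462
```

Call:
apply_moves([
  {"translation": [0, 0, 0], "twist": 0.2, "hand": 0},
  {"translation": [0, 0, 0], "twist": 0, "hand": 0},
])

```text
time: 10.05
tool_pos: [0.518, 0.0097, 0.1691]
tool_rot: [0.002, 0.786, 0.619, -0.0]
contact_force: [-1.9, -5.9, 2.3]
gripper_width: 0.098
grasp_force: 62.0
```

```bash
python3 - <<'E'
from h import *
s=state();print(s["time"],s["contact_force"],s["ft_torque"],delta([0,0,0],yawdir=-.2082-np.pi/2)[1])
E
```

```text
10.05 [-1.88420741 -5.93501218  2.33617208] [-1.1923984   0.13066821  0.48447904] -0.02834005017068808
```

The torque has risen to 0.48 N m, so the fastener is at its stop. I'll ease off, release, lift and check.

Call:
apply_moves([
  {"translation": [0, 0, 0], "twist": -0.15, "hand": 0},
  {"translation": [0, 0, 0], "twist": 0, "hand": 0.5},
  {"translation": [0, 0, 0], "twist": 0, "hand": 0.5},
  {"translation": [0, 0, 0], "twist": 0, "hand": 0.5},
  {"translation": [0, 0, -0.2], "twist": 0, "hand": 0.5},
  {"translation": [0, 0, -0.4], "twist": 0, "hand": 0.5},
  {"translation": [0, 0, -0.4], "twist": 0, "hand": 0},
  {"translation": [0, 0, 0], "twist": 0, "hand": 0},
])

```text
time: 10.85
tool_pos: [0.5205, 0.0107, 0.2756]
tool_rot: [0.004, 0.781, 0.624, 0.005]
contact_force: [0.4, -0.3, 0.4]
gripper_width: 0.169
grasp_force: 0.0
```

```bash
python3 - <<'E'
from h import *
s=state();k=get_calibration("wrist");im=grab_frame("wrist")
print(s["time"],s["tool_pos"],s["contact_force"],s["joint_pos"].round(2))
c=proj(np.array([.5185,.0097,.1625]),k)[0];print(c);x,y=(int(v) for v in c)
x0,y0=max(0,x-60),max(0,y-60);print(x0,y0)
cv2.imwrite("pics/w4.png",cv2.resize(im[y0:y0+120,x0:x0+120,::-1],None,fx=5,fy=5,interpolation=2))
E
```

```text
10.85 [0.52048016 0.01071197 0.27563331] [ 0.42262399 -0.34293957  0.4211946 ] [-0.12 -0.22  1.83  0.    1.52  0.1 ]
[313.15534274 204.69219926]
253 144
```

View pics/w4.png

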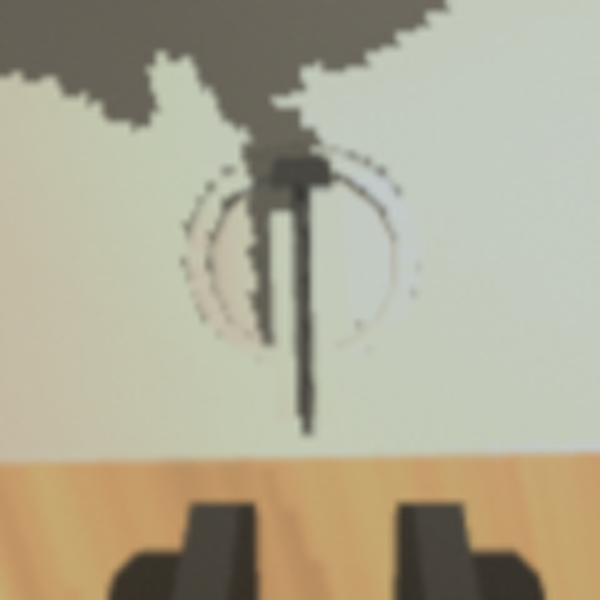

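The slot is square to the closing edge and pointing at the index mark, from (300,185) to (307,432), with the edge at row about 457. Next I'll press beside the fastener with closed fingers.

```bash
python3 - <<'E'
from h import *
for z in (.06,.015): print(delta(doorw(np.array([.065,-.222,.011+z]),*X,.018)))
E
```

```text
([-0.154, 0.617, 0.558], None)
([-0.162, 0.614, 1.008], None)
```

Call:
apply_moves([
  {"translation": [-0.08, 0.3, 0.05], "twist": 0, "hand": 0},
  {"translation": [-0.08, 0.31, 0.1], "twist": 0, "hand": 0},
  {"translation": [0, 0, 0.3], "twist": 0, "hand": 0},
  {"translation": [0, 0, 0.3], "twist": 0, "hand": 0},
  {"translation": [0, 0, 0.23], "twist": 0, "hand": 0},
  {"translation": [0, 0, 0], "twist": 0, "hand": 0},
  {"translation": [0, 0, 0], "twist": 0, "hand": 0},
])

```text
time: 11.6
tool_pos: [0.5727, -0.0181, 0.1692]
tool_rot: [-0.001, 0.781, 0.624, -0.001]
contact_force: [0.1, 0.3, -0.0]
gripper_width: 0.001
grasp_force: 0.0
```

Call:
apply_moves([
  {"translation": [0, 0, 0.06], "twist": 0, "hand": 0},
  {"translation": [0, 0, 0.04], "twist": 0, "hand": 0},
  {"translation": [0, 0, 0.02], "twist": 0, "hand": 0},
  {"translation": [0, 0, 0], "twist": 0, "hand": 0},
])

```text
time: 12.0
tool_pos: [0.5735, -0.0183, 0.1584]
tool_rot: [0.0, 0.781, 0.624, 0.0]
contact_force: [-0.1, -0.3, 0.9]
gripper_width: -0.0
grasp_force: 0.0
```

Call:
apply_moves([
  {"translation": [0, 0, 0.02], "twist": 0, "hand": 0},
  {"translation": [0, 0, 0.01], "twist": 0, "hand": 0},
  {"translation": [0, 0, 0], "twist": 0, "hand": 0},
])

```text
time: 12.3
tool_pos: [0.5738, -0.0185, 0.1561]
tool_rot: [0.0, 0.781, 0.624, 0.0]
contact_force: [-0.3, -0.4, 3.7]
gripper_width: 0.001
grasp_force: 1.9
```

Call:
apply_moves([
  {"translation": [0, 0, 0.01], "twist": 0, "hand": 0},
  {"translation": [0, 0, 0], "twist": 0, "hand": 0},
  {"translation": [0, 0, 0], "twist": 0, "hand": 0},
])

```text
time: 12.6
tool_pos: [0.5738, -0.0185, 0.1551]
tool_rot: [0.0, 0.781, 0.624, 0.0]
contact_force: [-1.6, -0.2, 4.3]
gripper_width: 0.001
grasp_force: 2.6
```

Call:
apply_moves([
  {"translation": [0, 0, 0.01], "twist": 0, "hand": 0},
  {"translation": [0, 0, 0], "twist": 0, "hand": 0},
  {"translation": [0, 0, 0], "twist": 0, "hand": 0},
])

```text
time: 12.9
tool_pos: [0.5738, -0.0186, 0.1542]
tool_rot: [0.001, 0.781, 0.624, 0.0]
contact_force: [-1.1, -1.0, 5.7]
gripper_width: -0.005
grasp_force: 2.8
```

Call:
apply_moves([
  {"translation": [0, 0, 0.01], "twist": 0, "hand": 0},
  {"translation": [0, 0, 0], "twist": 0, "hand": 0},
  {"translation": [0, 0, 0], "twist": 0, "hand": 0},
])

```text
time: 13.2
tool_pos: [0.5738, -0.0186, 0.1534]
tool_rot: [0.001, 0.781, 0.624, 0.0]
contact_force: [-2.1, -0.7, 6.7]
gripper_width: 0.002
grasp_force: 3.3
```

Call:
apply_moves([
  {"translation": [0, 0, 0.01], "twist": 0, "hand": 0},
  {"translation": [0, 0, 0], "twist": 0, "hand": 0},
  {"translation": [0, 0, 0], "twist": 0, "hand": 0},
])

```text
time: 13.5
tool_pos: [0.5738, -0.0186, 0.153]
tool_rot: [0.0, 0.781, 0.624, 0.0]
contact_force: [-4.0, 0.0, 9.0]
gripper_width: -0.004
grasp_force: 4.7
```

Call:
apply_moves([
  {"translation": [0, 0, 0.01], "twist": 0, "hand": 0},
  {"translation": [0, 0, 0], "twist": 0, "hand": 0},
  {"translation": [0, 0, 0], "twist": 0, "hand": 0},
])

```text
time: 13.8
tool_pos: [0.5739, -0.0186, 0.1529]
tool_rot: [0.0, 0.781, 0.624, 0.0]
contact_force: [-4.9, -0.5, 13.8]
gripper_width: -0.002
grasp_force: 6.7
```

Call:
apply_moves([
  {"translation": [0, 0, 0.006], "twist": 0, "hand": 0},
  {"translation": [0, 0, 0], "twist": 0, "hand": 0},
  {"translation": [0, 0, 0], "twist": 0, "hand": 0},
  {"translation": [0, 0, 0], "twist": 0, "hand": 0},
  {"translation": [0, 0, 0], "twist": 0, "hand": 0},
])

```text
time: 14.3
tool_pos: [0.5739, -0.0186, 0.1529]
tool_rot: [0.0, 0.781, 0.624, 0.0]
contact_force: [-8.3, 0.3, 15.8]
gripper_width: -0.002
grasp_force: 7.9
```

```bash
python3 - <<'E'
from h import *
s=state();print(s["time"],s["tool_pos"],s["contact_force"])
cv2.imwrite("pics/w5.png",grab_frame("wrist")[:,:,::-1])
E
```

```text
14.3 [ 0.57388886 -0.01861348  0.15292035] [-8.34730527  0.2763647  15.84649937]
```

View pics/w5.png

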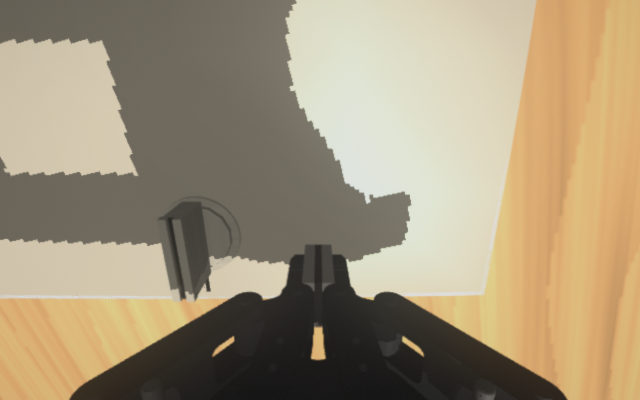

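The fingertips press on the door face near its edge at (318,280), clear of the wing at (183,250), and the door has bottomed at about 16 N. I'm handing in while holding it there.

```bash
python3 -c "
from plant import *
print(job_done())"
```

```text
the job is handed in; nothing more can be done
None
```

The door is snapped shut, the fastener is turned to its stop in line with the index line and let go, and I handed in while the arm held the door flat against the frame at about 16 N.

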